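# Lock the water filter's cartridge cap with its key

## Task

Take the slot key out of its stand, put its blade well into the slot of the round cap on the water filter's sloped front, and turn the cap clockwise (as you look at it) fully to its stop, so that the cartridge is locked. Then put the key back upright, fully seated in its stand, and let go of it. Leave the cup, the honey jar and the mandarin where they are.

Things in the scene. Friction and masses are not known exactly. Their poses are not given: they have to be found in the camera images.
- filter_unit: White water filter, fixed, 200 x 150 x 198 mm high, origin on the table, front to its -x. The front is 60 mm high, then slopes up and back at 35 degrees to a flat top (137 mm high, from 25 mm behind the origin) with a clear tank on it. Steel spout and low tray (110 x 110 x 8 mm) on its +y side. A grey round bezel (72 mm across, 19 mm high) on the slope surrounds the cap.
- cap_slot (a point): Centre of the slot's mouth, on the axis of the cap: a white disc 54 mm across that can only turn. z points out of the slope along that axis (35 degrees from vertical, to the front), x along the slot, to the small black mark. Slot 32 mm long (round ends), 8 wide, 14 deep; its mouth is 24 mm out from the slope, 5 mm above the bezel's rim.
- cap (a joint): Turn of the cap, rad: 0 = slot straight up the slope, unlocked; grows clockwise seen from in front (negative about cap_slot's z); hard stop at 1.35 = locked, the cap's black mark then at the double raised bar on the face. It stays where it is left (friction about 0.06 N m).
- key: Slot key, standing blade down in its stand; origin at the middle of the blade's lower edge, z up the key, x along the blade's width. From below: steel blade 24 wide (x) x 5 thick (y), 16 mm long (lowest 3 mm: 21.5 x 3.4); round neck 26 mm across, z = 16 to 32 mm; flange 40 mm across, z = 32 to 37; square black handle 24 x 24 mm, faces along x and y, z = 37 to 89 mm. 0.12 kg.
- key_stand: Grey block 70 x 70 x 37 mm, fixed, origin under its centre on the table. In its top a square well 29.5 mm wide, 34 mm deep takes the key's neck; the flange rests on the block's top, so the seated key's origin is 5 mm above the table, on the well's axis.
- cup: Patterned coffee cup 74 mm high with a handle, standing on the filter's tray under the spout; origin at its underside. Leave it.
- honey_jar: Honey jar with a yellow lid, 68 mm across, 112 mm high, between the key's stand and the filter, farther back; origin at its underside. Leave it.
- mandarin: Mandarin, 55 mm across, between the stand and the robot's middle; origin at its underside. Leave it.
Mind the look-alikes: they are no part of the job. What is meant by the key is not pink or purple, and is the smaller of those in its own colour.

How it is judged:
By the outcome, as a careful person would: the job done as asked, in the order asked, and still so for the second after the job is handed in, with the robot touching nothing.
It also fails if it takes over 58 s, if anything falls off the work surface, if the arm or the gripper's body presses on something with over 40 N, if the wrist force passes 120 N, or if a joint passes its speed limit or range.

## Robot

A 7-joint arm with a two-finger parallel gripper is mounted at the origin on a cart in front of the work surface, level with it; the furniture and walls round the work are solid. World frame = base frame: x ahead of the robot, y to its left, z up, the work surface at z = 0. Lengths are in mm, angles in rad, forces in N, time in s.
With the tool pointing down it reaches from about 350 to 900 mm from the base axis. Payload 19.9 kg.
Tool frame: the origin (TCP) lies at the very end of the fingers, on their centre line; the grasp point (between the pads) lies 19 mm behind it; z points along the fingers, y is the line along which they close (so a half turn about z gives the same grasp; the last joint's range is limited). The gripper opens to 85 mm and grips with 20 to 120 N. Pads are 22 mm wide; open, the fingers measure 114 mm over their backs; the gripper's body (76 mm by 85 mm) begins 54 mm behind the grasp point. The pads swing forward as they close: fully open they stand 13 mm farther back than shut.
Start: joints at [1.065, 0.417, -0.01, 1.614, 0.005, 1.111, -0.053], TCP at [280.145, -558.677, 231.26] pointing down, gripper open.
Joint ranges: [-2.81, 2.81], [-0.39, 2.02], [-1.27, 1.25], [0.06, 2.57], [-1.19, 4.33], [0.19, 2], [-2.82, 2.82]. Speed limits (rad/s): [1.89, 1.89, 2.39, 2.39, 3.01, 3.01, 3.01].

## Interface

Orientations are given as a unit quaternion [x, y, z, w].
In Python, from workcell import env gives the robot as it stands. The module is installed in compiled form; this text tells all that it offers.
- The arm moves only by the shell command python3 -m handwheel 'ROWS'. ROWS is JSON, a list of rows, each a list of 7 numbers: the shift along the tool's x, y, z in m, then the turn, a rotation vector about the tool's x, y, z in rad, then the opening, from 0 (shut) to 1 (fully open). In form: [[tx, ty, tz, ax, ay, az, claw], ...]. A call has 1 to 10 rows; each row shifts and turns the commanded pose from where the row before left it, along the tool's axes as they then stand; what a row does not reach is not made up. A row lasts 1/8 s, in which the tool goes at most 62.5 mm and 10.7 degrees, less where a joint would pass 70% of its speed; a pose out of reach is approached as far as the arm can. A call is refused whole if a number of a shift passes 0.0625 or a number of a turn 0.188, either way. A call with a gripper value outside its range is refused whole. The fingers move at their own pace and stop on an object; the grip force is fixed at half the most. Time passes only in rows, so rows that do not move let the fingers close. It gives the time, the measured TCP pose, the force, the opening and the grip force at its end, in the units of the state.
- env.observe(): the state, without advancing time (a new reading comes with each control period).
- env.capture(name): name is "side" or "top"; returns (picture, depth): 384x512x3 uint8, red, green, blue; 384x512 float32, mm along the optical axis (not along the pixel's ray), 0 where there is no reading.
- env.camera_params(name): a dict with "K" (3x3 intrinsics, pixels), "rvec" (rotation vector, rad) and "tvec" (3), from world to camera coordinates, as OpenCV has them. Camera axes: x right, y down, z forward; pixel columns grow to the right and rows downward; lengths in mm; the calibration is good to about 2 mm. A picture is of the moment at which its call begins. camera_params takes no time and is no camera call.
- env.close_job(): hands the job in; it is judged then, once.
The state is a dict: "clock": time; "joints": joint angles; "joint_velocities": joint speeds; "joint_torque": joint torques, N m; "position": TCP position; "ee_rot": TCP orientation; "force": force on the tool from outside, world axes, zero at the start; "wrist_torque": the same for the moment, N m; "finger_gap": finger opening in mm; "gripper_force": force on a finger pad.
Only numpy, scipy, OpenCV 4.12 (cv2) and the standard library are available. Lean on these libraries where they do the work, as an engineer would, in place of code of your own. Each camera call takes 0.05 s, during which the arm holds its last target. There are 200 camera calls.

## Working session

There is one attempt and no reset: what is moved stays moved. The work goes in short steps, Python scripts to look and compute and a shell command to move; the robot and the scene stay as the last step left them, time stands still between calls to the robot, and variables do not carry over. Pictures are saved under pics/ and viewed, at most 10 in all, crops included, and the job is handed in when it is done.

```bash
mkdir -p pics; cat > h.py <<'E'
import numpy as np, cv2
from scipy.spatial.transform import Rotation as R
from workcell import env
def cam(n):
    p=env.camera_params(n); return np.array(p["K"],float),R.from_rotvec(np.ravel(p["rvec"])).as_matrix(),np.ravel(p["tvec"]).astype(float)
def grab(n,tag):
    im,d=env.capture(n); np.savez(f"pics/{tag}.npz",im=im,d=d); cv2.imwrite(f"pics/{tag}.png",im[:,:,::-1]); return im,d
def cloud(n,d):
    K,Rm,t=cam(n); v,u=np.mgrid[:d.shape[0],:d.shape[1]]
    P=np.stack([(u-K[0,2])/K[0,0]*d,(v-K[1,2])/K[1,1]*d,d],-1)
    W=(P-t)@Rm; W[d<=0]=np.nan; return W
def proj(n,X):
    K,Rm,t=cam(n); c=np.atleast_2d(X)@Rm.T+t; q=c@K.T; return q[:,:2]/q[:,2:]
E
python3 - <<'E'
from h import *
for n in("side","top"):
    grab(n,n+"0"); K,Rm,t=cam(n); print(n,K.tolist(),"pos",(-Rm.T@t).round(),"fwd",Rm[2].round(2))
s=env.observe(); print({k:np.round(v,3).tolist() for k,v in s.items()})
E
```

```text
side [[416.8644681126873, 0.0, 257.0144516078202], [0.0, 416.8644681126873, 197.22397860317156], [0.0, 0.0, 1.0]] pos [  512. -1045.   954.] fwd [ 0.03  0.75 -0.66]
top [[441.6259545825401, 0.0, 255.91968929194437], [0.0, 441.6259545825401, 185.27302452623724], [0.0, 0.0, 1.0]] pos [ 285.  -95. 1435.] fwd [ 0.17  0.02 -0.98]
{'clock': 0.1, 'joints': [1.065, 0.418, -0.01, 1.614, 0.005, 1.111, -0.053], 'joint_velocities': [-0.001, -0.002, 0.0, -0.002, 0.0, 0.0, -0.001], 'joint_torque': [0.001, -86.582, 0.68, -43.564, 0.019, 0.005, 0.0], 'position': [279.986, -558.417, 230.713], 'ee_rot': [0.973, 0.23, -0.0, -0.001], 'force': [-0.843, -0.049, -0.761], 'wrist_torque': [-0.01, 0.0, -0.022], 'gripper_force': 0.0, 'finger_gap': 85.638}
```

View pics/side0.png

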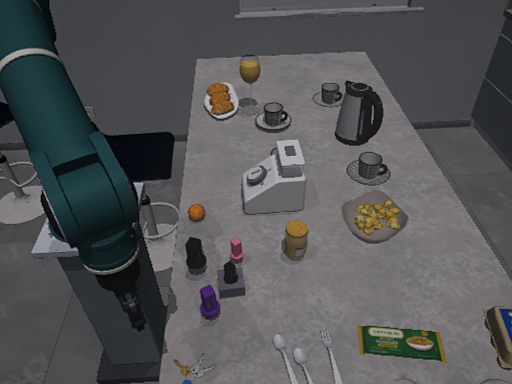

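View pics/top0.png

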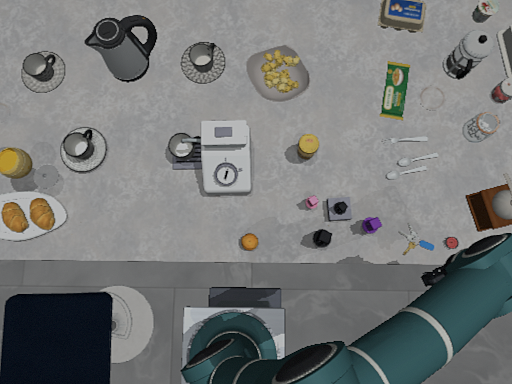

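Top view: the smaller black key stands in the grey stand at about (340,208). The larger black look-alike is at (322,239). The filter's cap is at (226,175), the honey jar at (308,146) and the mandarin at (250,241). Next I'll measure the stand and cap from both views.

```bash
python3 - <<'E'
from h import *
C={}
for n in("side","top"):
    d=np.load(f"pics/{n}0.npz"); C[n]=(d["im"],cloud(n,d["d"]))
im,W=C["top"]
c0=W[208,352]; print("stand-ish",c0.round(), "cap-ish",W[175,226].round(),"key top",W[206,341].round())
for n in C:
    im,W=C[n]; X=W.reshape(-1,3); I=im.reshape(-1,3).astype(int)
    near=np.hypot(X[:,0]-c0[0],X[:,1]-c0[1]-20)<60
    m=near&(X[:,2]>29)&(X[:,2]<43); P=X[m]
    r=cv2.minAreaRect(P[:,:2].astype(np.float32)); print(n,"stand top",m.sum(),np.median(P[:,2]).round(1),r)
    m=near&(X[:,2]>80)&(X[:,2]<110); P=X[m]
    if m.sum()>4: print(n,"handle top",m.sum(),P.mean(0).round(1),np.median(P[:,2]),cv2.minAreaRect(P[:,:2].astype(np.float32)))
    # table
    m=(abs(X[:,0]-500)<250)&(abs(X[:,1])<400)&(abs(X[:,2])<10); print("table z",np.median(X[m,2]))
def crop(n,u,v,h,w,s): 
    return cv2.resize(np.ascontiguousarray(C[n][0][v-h:v+h,u-w:u+w,::-1]),None,fx=s,fy=s,interpolation=cv2.INTER_CUBIC)
a=[crop("top",226,165,35,35,5.7),crop("top",340,208,35,35,5.7)]; b=[crop("side",270,180,35,35,5.7),crop("side",231,278,35,35,5.7)]
g=lambda L:np.hstack([cv2.resize(x,(400,300 if 0 else 400)) for x in L])
o=np.vstack([g(a),g(b)]); cv2.imwrite("pics/c1.png",cv2.resize(o,(600,600)))
E
```

```text
stand-ish [ 466. -381.    1.] cap-ish [552.  23. 105.] key top [ 461. -330.   89.]
side stand top 402 35.7 ((465.9754638671875, -337.2649841308594), (69.82855224609375, 65.52310180664062), 4.753908634185791)
side handle top 93 [ 465.6 -337.1   90.4] 91.63486390746192 ((465.8321838378906, -334.265625), (25.549531936645508, 25.484704971313477), 42.92667007446289)
table z -1.6931107057242691
top stand top 340 36.4 ((460.67987060546875, -335.7034606933594), (69.72996520996094, 67.1832504272461), 5.420884132385254)
top handle top 64 [ 460.  -332.1   92.5] 92.30324965687481 ((460.3902893066406, -332.2342224121094), (21.608001708984375, 23.2034912109375), 44.734439849853516)
table z -1.3251271429910216
```

View pics/c1.png

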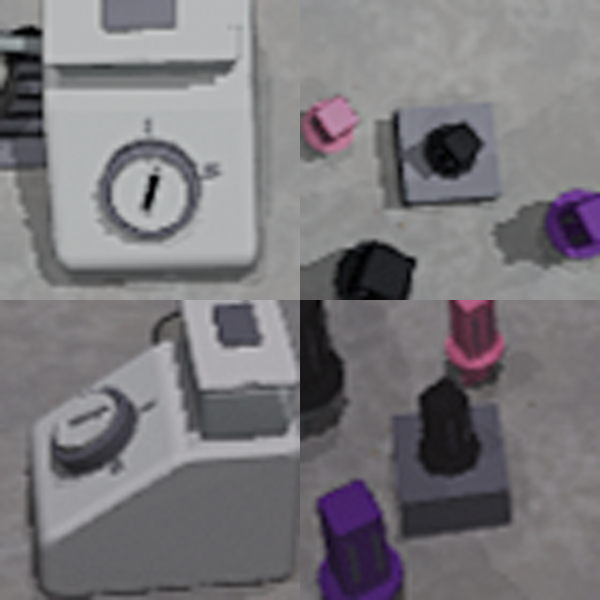

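The crops show the slot and mark nearly up-slope, the single bar at the top and the double bar to the right. The key's handle is turned about 45° relative to its stand. Next I'll fit the filter's slope, bezel and cap in both views.

```bash
python3 - <<'E'
from h import *
from scipy.optimize import least_squares
for n in("side","top"):
    d=np.load(f"pics/{n}0.npz"); im=d["im"]; W=cloud(n,d["d"]); X=W.reshape(-1,3)
    c=np.array([552,23.])
    ok=(np.hypot(X[:,0]-c[0],X[:,1]-c[1])<75)&(X[:,2]>50)&(X[:,2]<150)
    P=X[ok]; nn=np.array([-.574,0,.819])
    # slope: points outside bezel
    h=P@nn; 
    q=np.hypot(P[:,0]-c[0],P[:,1]-c[1]); S=P[(q>46)]
    hs=S@nn; med=np.median(hs); S=S[abs(hs-med)<8]
    for _ in range(3):
        m=S.mean(0); nn2=np.linalg.svd(S-m)[2][2]; nn2*=np.sign(nn2[2]); S=S[abs((S-m)@nn2)<3]
    print(n,"slope n",nn2.round(3),"tilt",np.degrees(np.arccos(nn2[2])).round(1),"yaw",np.degrees(np.arctan2(-nn2[1],-nn2[0])).round(1),len(S))
    hh=(P-m)@nn2; hist=np.histogram(hh,bins=np.arange(-4,34,2)); print(hist[0].tolist())
    B=P[(hh>12)&(hh<32)]
    ex=np.cross([0,1,0],nn2);ex/=np.linalg.norm(ex); ey=np.cross(nn2,ex)
    uv=np.c_[(B-m)@ex,(B-m)@ey].astype(np.float32); cc,r=cv2.minEnclosingCircle(uv)
    T=P[(hh>21)&(hh<29)]; uvT=np.c_[(T-m)@ex,(T-m)@ey].astype(np.float32); ct,rt=cv2.minEnclosingCircle(uvT)
    f=lambda c,H:(m+c[0]*ex+c[1]*ey+H*nn2).round(1)
    print(" bezel",r,f(cc,24)," cap",rt,f(ct,24),np.median((T-m)@nn2), "centroidcap",f(uvT.mean(0),24))
    # filter flat yaw: whole unit
    F=X[(abs(X[:,0]-600)<140)&(abs(X[:,1]-10)<110)&(X[:,2]>30)&(X[:,2]<215)]
    print(" unit lims",np.nanpercentile(F,[1,99],axis=0).round())
E
```

```text
side slope n [-0.58  -0.017  0.815] tilt 35.5 yaw 1.7 389
[66, 216, 246, 75, 22, 11, 14, 9, 15, 14, 23, 36, 38, 38, 59, 11, 1, 0]
 bezel 37.49449157714844 [552.1  22.1 116.4]  cap 33.05939483642578 [554.4  18.2 118. ] 24.20902766964377 centroidcap [553.2  21.2 117.2]
 unit lims [[514. -52.  32.]
 [706.  91. 197.]]
top slope n [-0.572 -0.014  0.82 ] tilt 34.9 yaw 1.4 731
[201, 366, 367, 234, 77, 24, 13, 14, 11, 25, 36, 52, 74, 70, 63, 33, 14, 2]
 bezel 36.82831573486328 [547.7  24.8 116.7]  cap 34.916778564453125 [550.3  24.5 118.5] 24.02589333425567 centroidcap [549.3  26.  117.8]
 unit lims [[506. -48.  44.]
 [696.  99. 199.]]
```

```bash
python3 - <<'E'
from h import *
nn=np.array([-.576,-.015,.817]);nn/=np.linalg.norm(nn)
yaw=np.radians(1.5)
up=np.array([np.cos(yaw),np.sin(yaw),0]);up-=up@nn*nn;up/=np.linalg.norm(up); rt=np.cross(up,nn) # right seen from front
for n,c in(("side",np.array([553,21.5,117.])),("top",np.array([549,25,117.5]))):
    im=np.load(f"pics/{n}0.npz")["im"]
    g=np.mgrid[-40:41,-40:41]*1.0 # a up, b right
    res=[]
    S=c+ g[0][...,None]*up+g[1][...,None]*rt
    px=proj(n,S.reshape(-1,3)).astype(np.float32).reshape(81,81,2)
    r=cv2.remap(cv2.cvtColor(im,cv2.COLOR_RGB2GRAY),px[...,0],px[...,1],cv2.INTER_LINEAR)[::-1]
    cv2.imwrite(f"pics/rect_{n}.png",r)
    A,B=np.meshgrid(np.arange(40,-41,-1),np.arange(-40,41),indexing="ij")
    m=(np.hypot(A,B)<22); w=np.clip(130.-r,0,None)*m
    a=(w*A).sum()/w.sum();b=(w*B).sum()/w.sum()
    M=np.cov(np.c_[A[w>0],B[w>0]].T,aweights=w[w>0]); ev,V=np.linalg.eigh(M); v=V[:,1]*np.sign(V[0,1])
    print(n,"slot centroid off up/right",a.round(1),b.round(1),"angle cw deg",np.degrees(np.arctan2(v[1],v[0])).round(1),"sd",np.sqrt(ev).round(1), "world",(c+a*up+b*rt).round(1))
o=np.hstack([cv2.resize(cv2.imread(f"pics/rect_{n}.png"),(400,400),interpolation=cv2.INTER_CUBIC) for n in("side","top")]);cv2.imwrite("pics/rect.png",o)
E
```

```text
side slot centroid off up/right 2.2 -5.0 angle cw deg 16.0 sd [ 2.8 10.1] world [554.7  26.5 118.3]
top slot centroid off up/right 2.7 2.2 angle cw deg 16.7 sd [1.7 7.9] world [551.3  22.9 119.1]
```

View pics/rect.png

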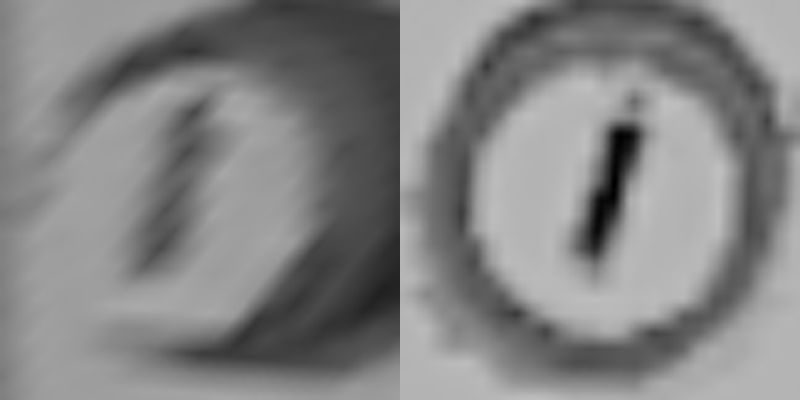

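Both views put the slot about 16° clockwise from up-slope, and the two agree on the slot's position relative to the stand: about (+89, +360) mm. Now I'll approach the key.

```bash
cat >> h.py <<'E'
def toolR(z,yvec):
    z=np.array(z,float)/np.linalg.norm(z); y=np.array(yvec,float); y-=y@z*z; y/=np.linalg.norm(y); return np.stack([np.cross(y,z),y,z],1)
def plan(p,Rt=None,first="shift"):
    s=env.observe(); R0=R.from_quat(s["ee_rot"]).as_matrix(); p0=np.array(s["position"]); Rt=R0 if Rt is None else Rt
    rv=R.from_matrix(R0.T@Rt).as_rotvec()
    print("shift in current tool (m)",(R0.T@(p-p0)/1000).round(4),"turn",rv.round(3),"| shift if turned first",(Rt.T@(p-p0)/1000).round(4))
def state():
    s=env.observe(); R0=R.from_quat(s["ee_rot"]).as_matrix(); print("t",round(s["clock"],2),"p",np.round(s["position"],1),"z",R0[:,2].round(3),"y",R0[:,1].round(3),"F",np.round(s["force"],1),"T",np.round(s["wrist_torque"],2),"gap",round(s["finger_gap"],1),"gf",round(s["gripper_force"],1),"q",np.round(s["joints"],2))
E
python3 - <<'E'
from h import *
a=np.radians(-46); plan(np.array([463,-335,140.]),toolR([0,0,-1],[np.cos(a),np.sin(a),0]))
E
```

```text
shift in current tool (m) [ 0.2637 -0.1176  0.0908] turn [-0.001 -0.    -0.303] | shift if turned first [ 0.2868 -0.0336  0.0907]
```

```bash
python3 -m handwheel '[[0.02,-0.009,0,0,0,-0.1,1],[0.045,-0.016,0,0,0,-0.1,1],[0.05,-0.013,0,0,0,-0.1,1],[0.055,-0.0064,0,0,0,0,1],[0.055,-0.0064,0,0,0,0,1],[0.035,-0.004,0,0,0,0,1],[0.015,-0.002,0,0,0,0,1],[0,0,0,0,0,0,0.7]]'; python3 - <<'E'
from h import *
state(); a=np.radians(-46); plan(np.array([463,-335,140.]),toolR([0,0,-1],[np.cos(a),np.sin(a),0]))
E
```

```text
clock: 1.1
position: [457.2, -338.5, 231.1]
ee_rot: [0.928, 0.374, -0.0, -0.0]
force: [-0.9, -1.4, 0.9]
finger_gap: 70.0
gripper_force: 0.0
t 1.1 p [ 457.2 -338.5  231.1] z [-0.  0. -1.] y [ 0.693 -0.721 -0.   ] F [-0.9 -1.4  0.9] T [0.03 0.04 0.01] gap 70.0 gf 0.0 q [ 0.73  0.32 -0.18  1.75  0.07  1.07 -0.28]
shift in current tool (m) [0.0066 0.0015 0.0911] turn [-0.     0.    -0.002] | shift if turned first [0.0066 0.0015 0.0911]
```

```bash
python3 -m handwheel '[[0.0066,0.0015,0.04,0,0,0,0.7],[0,0,0.05,0,0,0,0.7],[0,0,0.05,0,0,0,0.65],[0,0,0.03,0,0,0,0.6],[0,0,0.006,0,0,0,0.6],[0,0,0,0,0,0,0.6]]'; python3 - <<'E'
from h import *
state()
L=[]
for n in("side","top"):
    im,d=grab(n,n+"1"); u,v=proj(n,[463,-335,70])[0].astype(int); print(n,u,v)
    L.append(cv2.resize(im[v-30:v+30,u-30:u+30,::-1],(400,400),interpolation=cv2.INTER_CUBIC))
cv2.imwrite("pics/c2.png",np.hstack(L))
E
```

```text
clock: 1.85
position: [462.7, -336.2, 55.9]
ee_rot: [0.928, 0.373, -0.0, 0.0]
force: [0.4, -0.4, -0.8]
finger_gap: 51.3
gripper_force: 0.0
t 1.85 p [ 462.7 -336.2   55.9] z [ 0. -0. -1.] y [ 0.692 -0.722  0.   ] F [ 0.4 -0.4 -0.8] T [-0.04  0.01 -0.02] gap 51.3 gf 0.0 q [ 0.7   0.55 -0.16  1.87  0.13  0.73 -0.34]
side 229 270
top 341 206
```

View pics/c2.png

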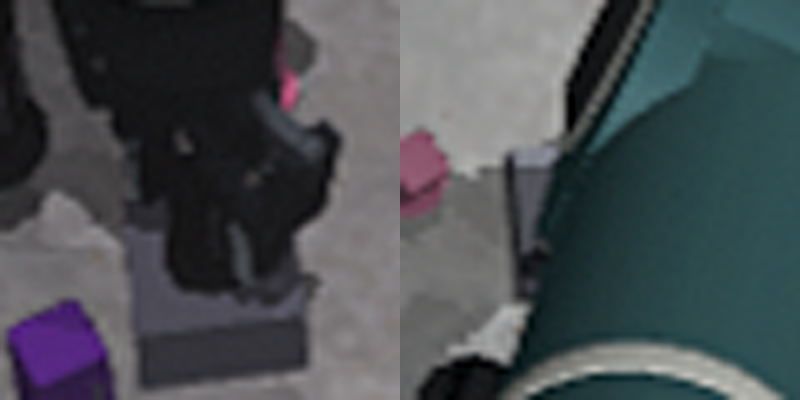

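The fingers straddle the key over the stand, with the right finger at (290,170) and the key and left finger at (200,230) in the left crop. Closing.

```bash
python3 -m handwheel '[[0,0,0,0,0,0,0.4],[0,0,0,0,0,0,0.3],[0,0,0,0,0,0,0.2],[0,0,0,0,0,0,0.0],[0,0,0,0,0,0,0.0],[0,0,0,0,0,0,0.0]]'; python3 -c "
from h import *
state()"
```

```text
clock: 2.7
position: [463.1, -335.3, 55.9]
ee_rot: [0.928, 0.373, 0.0, 0.0]
force: [-2.8, 0.8, 7.2]
finger_gap: 23.3
gripper_force: 58.5
t 2.7 p [ 463.1 -335.3   55.9] z [ 0. -0. -1.] y [ 0.692 -0.722  0.   ] F [-2.8  0.8  7.2] T [ 0.39  0.61 -0.04] gap 23.3 gf 58.5 q [ 0.7   0.55 -0.16  1.87  0.13  0.73 -0.34]
```

```bash
python3 -m handwheel '[[0,0,-0.005,0,0,0,0],[0,0,-0.01,0,0,0,0],[0,0,-0.015,0,0,0,0],[0,0,-0.015,0,0,0,0],[0,0,-0.03,0,0,0,0],[0,0,-0.05,0,0,0,0],[0,0,-0.05,0,0,0,0],[0,0,0,0,0,0,0]]'; python3 - <<'E'
from h import *
state()
L=[]
p=np.array(env.observe()["position"])-[0,0,40]
for n in("side","top"):
    im,d=grab(n,n+"2"); u,v=proj(n,p)[0].astype(int); print(n,u,v)
    L.append(cv2.resize(im[v-30:v+30,u-30:u+30,::-1],(400,400),interpolation=cv2.INTER_CUBIC))
cv2.imwrite("pics/c3.png",np.hstack(L))
E
```

```text
clock: 3.7
position: [464.4, -336.0, 235.0]
ee_rot: [0.928, 0.373, 0.002, 0.003]
force: [-1.0, 0.7, -2.7]
finger_gap: 23.3
gripper_force: 59.2
t 3.7 p [ 464.4 -336.   235. ] z [ 0.006 -0.004 -1.   ] y [ 0.692 -0.721  0.007] F [-1.   0.7 -2.7] T [-0.03  0.04  0.02] gap 23.3 gf 59.2 q [ 0.73  0.32 -0.19  1.74  0.07  1.07 -0.29]
side 226 239
top 349 200
```

View pics/c3.png

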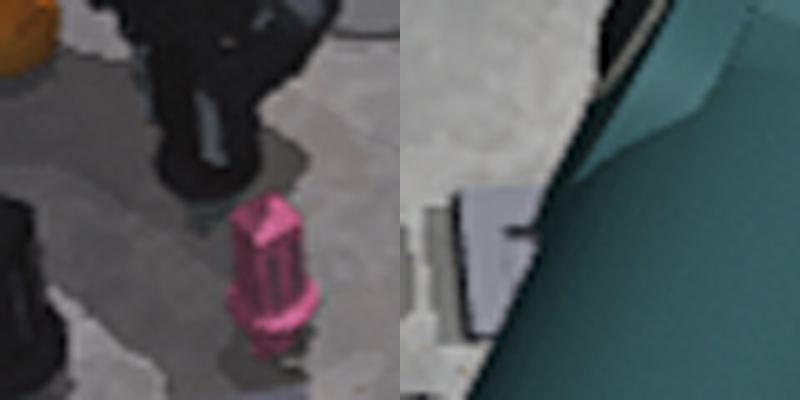

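The key is lifted, and its flange shows at (210,180) in the left crop. At 45° to the camera the blade's direction is ambiguous. I'll carry it to the filter's front and look again there.

```bash
cat >> h.py <<'E'
YAW=np.radians(1.5)
def frame(ang=0,yaw=YAW):
    n=np.array([-.5736*np.cos(yaw),-.5736*np.sin(yaw),.8192]); up=np.array([.8192*np.cos(yaw),.8192*np.sin(yaw),.5736]); rt=np.cross(up,n)
    return n,np.cos(ang)*up+np.sin(ang)*rt,np.cos(ang)*rt-np.sin(ang)*up  # n, slot dir, its right
SLOT=np.array([552,24.5,118.5])
E
python3 - <<'E'
from h import *
n,s,r=frame(np.radians(16.3)); T=SLOT+111*n; print(T.round(1))
plan(np.array([T[0],T[1],235]),toolR([0,0,-1],[np.cos(np.radians(-15)),np.sin(np.radians(-15)),0]))
plan(T,toolR(-n,s))
E
```

```text
[488.4  22.8 209.4]
shift in current tool (m) [ 0.2662 -0.2406 -0.0044] turn [ 0.001  0.    -0.544] | shift if turned first [ 0.3524 -0.068  -0.0042]
shift in current tool (m) [ 0.2662 -0.2407  0.0212] turn [-0.524  0.328 -0.53 ] | shift if turned first [ 0.3474 -0.0846  0.0375]
```

```bash
python3 -m handwheel '[[0,0,0,0,0,-0.15,0],[0,0,0,0,0,-0.18,0],[0,0,0,0,0,-0.18,0],[0.03,-0.006,0,0,0,-0.03,0],[0.055,-0.0107,0,0,0,0,0],[0.06,-0.0115,0,0,0,0,0],[0.06,-0.0115,0,0,0,0,0],[0.06,-0.0115,0,0,0,0,0],[0.055,-0.0105,0,0,0,0,0],[0.03,-0.006,0,0,0,0,0]]'; python3 - <<'E'
from h import *
state(); n,s,r=frame(np.radians(16.3)); T=SLOT+111*n
plan(T,toolR(-n,s))
E
```

```text
clock: 5.05
position: [489.5, 24.0, 229.7]
ee_rot: [0.794, 0.608, -0.0, -0.001]
force: [-0.2, -0.7, -1.2]
finger_gap: 23.8
gripper_force: 59.1
t 5.05 p [489.5  24.  229.7] z [-0.001  0.    -1.   ] y [ 0.965 -0.261 -0.001] F [-0.2 -0.7 -1.2] T [-0.05 -0.05  0.02] gap 23.8 gf 59.1 q [ 0.34  0.21 -0.51  1.93  0.12  1.03 -0.48]
shift in current tool (m) [-0.0014 -0.0007  0.0203] turn [-0.587  0.173 -0.005] | shift if turned first [-0.0046 -0.0117  0.0159]
```

```bash
python3 -m handwheel '[[0,0,0,-0.147,0.043,-0.001,0],[0,0,0,-0.147,0.043,-0.001,0],[0,0,0,-0.147,0.043,-0.001,0],[0,0,0,-0.147,0.043,-0.001,0],[0,0,0,0,0,0,0]]'; python3 - <<'E'
from h import *
state(); n,s,r=frame(np.radians(16.3)); T=SLOT+111*n
plan(T,toolR(-n,s))
L=[]
R0=R.from_quat(env.observe()["ee_rot"]).as_matrix()
p=np.array(env.observe()["position"])+40*R0[:,2]
for n in("side","top"):
    im,d=grab(n,n+"3"); u,v=proj(n,p)[0].astype(int); print(n,u,v)
    L.append(cv2.resize(im[v-25:v+35,u-30:u+30,::-1],(400,400),interpolation=cv2.INTER_CUBIC))
cv2.imwrite("pics/c4.png",np.hstack(L))
E
```

```text
clock: 5.68
position: [487.8, 20.6, 228.5]
ee_rot: [0.757, 0.58, 0.242, 0.178]
force: [-0.0, 0.4, -1.1]
finger_gap: 23.0
gripper_force: 59.4
t 5.67 p [487.8  20.6 228.5] z [ 0.573  0.012 -0.819] y [ 0.792 -0.263  0.551] F [-0.   0.4 -1.1] T [-0.07  0.83  0.  ] gap 23.0 gf 59.4 q [ 0.41 -0.08 -0.53  2.36  0.1   0.25 -0.49]
shift in current tool (m) [-0.0007 -0.0107  0.0159] turn [ 0.001  0.003 -0.003] | shift if turned first [-0.0008 -0.0107  0.0159]
side 240 153
top 223 182
```

View pics/c4.png

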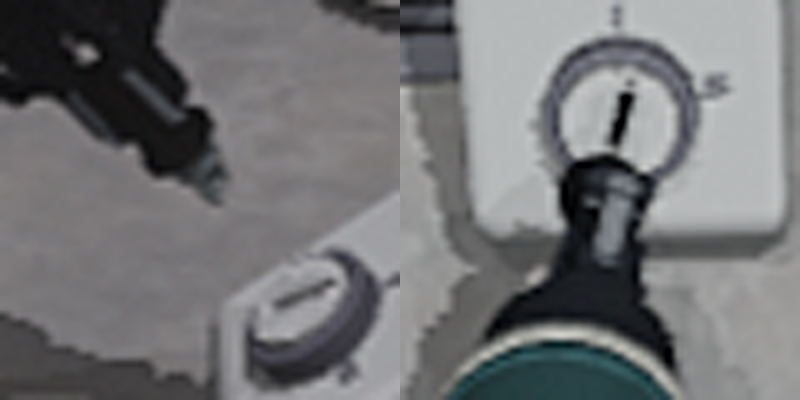

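In the left crop the blade tip at about (215,190) looks narrow, which suggests the blade lies along tool x. I'll check that with the depth data.

```bash
python3 - <<'E'
from h import *
s=env.observe(); R0=R.from_quat(s["ee_rot"]).as_matrix(); p=np.array(s["position"])
for n in("side","top"):
    d=np.load(f"pics/{n}3.npz"); X=cloud(n,d["d"]); Q=(X-p)@R0
    m=(np.hypot(Q[...,0],Q[...,1])<32)&(Q[...,2]>5)&(Q[...,2]<62)
    v,u=np.nonzero(m); o=np.argsort(Q[m][:,2])
    for lo in range(8,62,4):
        k=m&(Q[...,2]>=lo)&(Q[...,2]<lo+4)
        if k.sum(): q=Q[k]; print(n,lo,k.sum(),"x",q[:,0].min().round(1),q[:,0].max().round(1),"y",q[:,1].min().round(1),q[:,1].max().round(1),"rgb",d["im"][k].mean(0).round())
E
```

```text
side 8 13 x -14.3 9.4 y -11.3 12.2 rgb [23. 22. 22.]
side 12 21 x -23.5 13.1 y -10.2 17.6 rgb [26. 25. 26.]
side 16 23 x -20.2 18.4 y -17.4 19.1 rgb [40. 39. 40.]
side 20 3 x -19.9 -5.9 y -15.6 15.8 rgb [60. 60. 61.]
side 24 8 x -13.2 -3.1 y 1.6 11.1 rgb [57. 60. 62.]
side 28 10 x -13.6 6.7 y -7.5 11.4 rgb [71. 73. 76.]
side 32 5 x -13.5 1.4 y -5.5 10.6 rgb [73. 73. 76.]
side 36 4 x -13.4 -4.3 y 0.0 6.7 rgb [54. 57. 58.]
side 40 4 x -10.7 8.0 y 0.8 2.9 rgb [80. 82. 85.]
side 44 5 x -11.1 7.1 y -4.3 1.4 rgb [73. 76. 79.]
side 48 5 x -11.2 0.4 y -1.5 1.2 rgb [101. 100. 104.]
side 52 1 x 8.8 8.8 y -0.3 -0.3 rgb [102. 100. 102.]
top 8 2 x 0.9 13.3 y -16.3 16.6 rgb [72. 74. 76.]
top 12 25 x -8.0 20.2 y -14.5 16.9 rgb [41. 43. 44.]
top 16 9 x -2.0 18.1 y -10.3 16.0 rgb [34. 35. 37.]
top 20 1 x 3.9 3.9 y 13.4 13.4 rgb [35. 36. 37.]
```

Depth shows the blade spanning tool x from −11 to +9 at y ≈ 0, with its tip at tool z ≈ 51. I'll turn the tool −90° so the blade lines up with the slot.

```bash
python3 -m handwheel '[[0,0,0,0,0,-0.1,0],[0,0,0,0,0,-0.18,0],[0,0,0,0,0,-0.18,0],[0,0,0,0,0,-0.18,0],[0,0,0,0,0,-0.18,0],[0,0,0,0,0,-0.18,0],[0,0,0,0,0,-0.18,0],[0,0,0,0,0,-0.18,0],[0,0,0,0,0,-0.15,0],[0,0,0,0,0,-0.06,0]]'; cat >> h.py <<'E'
ANG=np.radians(16.3)
def goal(out,ang=None,slot=None):
    n,s,r=frame(ANG if ang is None else ang); T=(SLOT if slot is None else np.array(slot))+(51+out)*n
    plan(T,toolR(-n,-np.cross(-n,s)*-1 if 0 else np.cross(-n,-s)))
E
python3 - <<'E'
from h import *
state(); goal(60); goal(25)
E
```

```text
clock: 7.02
position: [491.1, 20.7, 230.2]
ee_rot: [0.123, 0.946, 0.045, 0.297]
force: [0.2, -0.2, -1.2]
finger_gap: 23.3
gripper_force: 59.4
t 7.03 p [491.1  20.7 230.2] z [ 0.573  0.012 -0.819] y [0.207 0.965 0.159] F [ 0.2 -0.2 -1.2] T [-0.02  0.81 -0.01] gap 23.3 gf 59.4 q [ 0.15 -0.08 -0.29  2.36  0.19  0.26  1.  ]
shift in current tool (m) [ 0.0142 -0.0018  0.0155] turn [-0.003  0.    -0.   ] | shift if turned first [ 0.0142 -0.0018  0.0155]
shift in current tool (m) [ 0.0142 -0.0017  0.0505] turn [-0.003  0.    -0.   ] | shift if turned first [ 0.0142 -0.0018  0.0505]
```

```bash
python3 -m handwheel '[[0.006,-0.001,0.004,0,0,0,0],[0.008,-0.001,0.008,0,0,0,0],[0,0,0.004,0,0,0,0],[0,0,0.01,0,0,0,0],[0,0,0.01,0,0,0,0],[0,0,0.008,0,0,0,0],[0,0,0,0,0,0,0]]'; python3 - <<'E'
from h import *
state(); goal(25)
E
```

```text
clock: 7.9
position: [504.2, 24.4, 194.3]
ee_rot: [0.128, 0.947, 0.041, 0.293]
force: [-0.2, -0.7, -1.1]
finger_gap: 23.1
gripper_force: 59.4
t 7.9 p [504.2  24.4 194.3] z [ 0.565  0.003 -0.825] y [0.218 0.964 0.152] F [-0.2 -0.7 -1.1] T [-0.05  0.83  0.01] gap 23.1 gf 59.4 q [ 0.29  0.03 -0.46  2.36  0.57  0.19  0.61]
shift in current tool (m) [ 0.0037 -0.0021  0.0136] turn [-0.015 -0.007 -0.006] | shift if turned first [ 0.0038 -0.0023  0.0135]
```

```bash
python3 -m handwheel '[[0.0015,-0.001,0.004,-0.015,-0.007,-0.006,0],[0.001,-0.001,0.003,0,0,0,0],[0.001,0,0.003,0,0,0,0],[0,0,0.003,0,0,0,0],[0,0,0,0,0,0,0],[0,0,0,0,0,0,0]]'; python3 - <<'E'
from h import *
state(); goal(25)
E
```

```text
clock: 8.65
position: [506.5, 23.8, 182.2]
ee_rot: [0.124, 0.947, 0.04, 0.292]
force: [-0.1, -0.0, -1.4]
finger_gap: 23.4
gripper_force: 59.4
t 8.65 p [506.5  23.8 182.2] z [ 0.563  0.003 -0.826] y [0.212 0.966 0.148] F [-0.1 -0.  -1.4] T [-0.05  0.83  0.02] gap 23.4 gf 59.4 q [ 0.58  0.08 -0.76  2.36  0.85  0.19  0.36]
shift in current tool (m) [-0.0009 -0.0003  0.0023] turn [-0.015 -0.009  0.002] | shift if turned first [-0.0009 -0.0003  0.0023]
```

```bash
python3 -m handwheel '[[-0.001,0,0.003,0,0,0,0],[0,0,0.003,0,0,0,0],[0,0,0.003,0,0,0,0],[0,0,0.003,0,0,0,0],[0,0,0,0,0,0,0]]'; python3 - <<'E'
from h import *
state(); goal(10); print(env.observe()["joints"])
L=[]
s=env.observe();R0=R.from_quat(s["ee_rot"]).as_matrix()
p=np.array(s["position"])+50*R0[:,2]
for n in("side","top"):
    im,d=grab(n,n+"4"); u,v=proj(n,p)[0].astype(int); print(n,u,v)
    L.append(cv2.resize(im[v-25:v+25,u-25:u+25,::-1],(400,400),interpolation=cv2.INTER_CUBIC))
cv2.imwrite("pics/c5.png",np.hstack(L))
E
```

```text
clock: 9.28
position: [514.0, 23.6, 172.7]
ee_rot: [0.124, 0.948, 0.04, 0.292]
force: [0.7, 0.4, -1.4]
finger_gap: 23.3
gripper_force: 59.4
t 9.28 p [514.   23.6 172.7] z [ 0.563  0.003 -0.826] y [0.212 0.966 0.148] F [ 0.7  0.4 -1.4] T [-0.05  0.79  0.06] gap 23.3 gf 59.4 q [ 0.53  0.12 -0.71  2.35  1.03  0.19  0.19]
shift in current tool (m) [-0.0001  0.      0.0052] turn [-0.015 -0.009  0.002] | shift if turned first [-0.0001 -0.0001  0.0052]
[ 0.52831822  0.12274176 -0.71064037  2.35111764  1.02634625  0.19143385
  0.18856129]
side 251 169
top 225 176
```

View pics/c5.png

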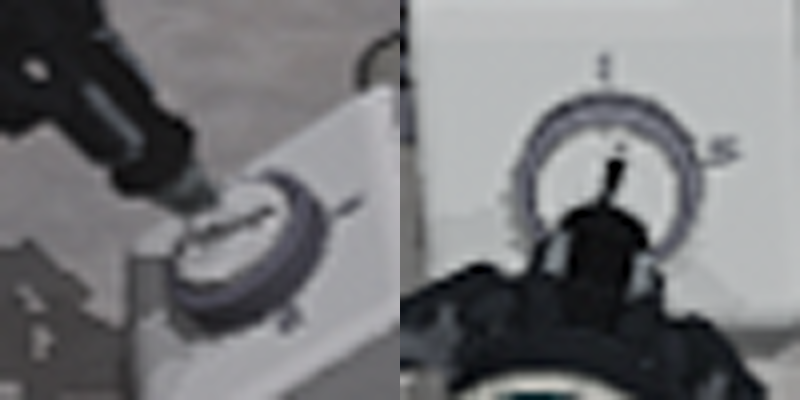

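The side crop shows the blade tip at (210,200), just in front of the slot and lined up with it. I'll advance carefully.

```bash
python3 -m handwheel '[[0,0,0.003,-0.012,-0.009,0,0],[0,0,0.003,0,0,0,0],[0,0,0.003,0,0,0,0],[0,0,0.002,0,0,0,0],[0,0,0.001,0,0,0,0],[0,0,0.001,0,0,0,0],[0,0,0,0,0,0,0]]'; python3 - <<'E'
from h import *
state(); goal(0)
E
```

```text
clock: 10.25
position: [521.5, 23.7, 162.0]
ee_rot: [0.122, 0.946, 0.045, 0.297]
force: [0.1, 0.5, -2.2]
finger_gap: 23.4
gripper_force: 59.4
t 10.25 p [521.5  23.7 162. ] z [ 0.573  0.012 -0.819] y [0.205 0.966 0.158] F [ 0.1  0.5 -2.2] T [-0.01  0.85 -0.01] gap 23.4 gf 59.4 q [ 0.6   0.18 -0.79  2.35  1.32  0.2  -0.08]
shift in current tool (m) [-0.      0.      0.0022] turn [-0.003  0.     0.002] | shift if turned first [-0.      0.      0.0022]
```

```bash
python3 -m handwheel '[[0,0,0.001,0,0,0,0],[0,0,0.001,0,0,0,0],[0,0,0.001,0,0,0,0],[0,0,0.001,0,0,0,0],[0,0,0.001,0,0,0,0]]'; python3 -c "
from h import *
state(); goal(-3)"
```

```text
clock: 10.88
position: [524.4, 23.7, 157.9]
ee_rot: [0.123, 0.946, 0.045, 0.297]
force: [0.5, 0.7, -1.4]
finger_gap: 23.4
gripper_force: 59.4
t 10.88 p [524.4  23.7 157.9] z [ 0.573  0.012 -0.819] y [0.205 0.966 0.158] F [ 0.5  0.7 -1.4] T [-0.03  0.79  0.  ] gap 23.4 gf 59.4 q [ 0.58  0.19 -0.77  2.35  1.39  0.2  -0.14]
shift in current tool (m) [-0.0001  0.0001  0.0001] turn [-0.003  0.     0.002] | shift if turned first [-0.0001  0.0001  0.0001]
```

```bash
python3 -m handwheel '[[0,0,0.0015,0,0,0,0],[0,0,0.0015,0,0,0,0],[0,0,0.001,0,0,0,0],[0,0,0.001,0,0,0,0]]'; python3 -c "
from h import *
state(); goal(-8)"
```

```text
clock: 11.38
position: [527.2, 23.7, 153.8]
ee_rot: [0.123, 0.946, 0.045, 0.297]
force: [-0.0, -0.2, -2.0]
finger_gap: 23.4
gripper_force: 59.4
t 11.38 p [527.2  23.7 153.8] z [ 0.573  0.012 -0.819] y [0.205 0.966 0.158] F [-0.  -0.2 -2. ] T [-0.03  0.77 -0.01] gap 23.4 gf 59.4 q [ 0.57  0.21 -0.76  2.35  1.44  0.21 -0.2 ]
shift in current tool (m) [-0.      0.0001  0.0001] turn [-0.003  0.     0.002] | shift if turned first [-0.      0.0001  0.0001]
```

```bash
python3 -m handwheel '[[0,0,0.001,0,0,0,0],[0,0,0.001,0,0,0,0],[0,0,0.001,0,0,0,0],[0,0,0.001,0,0,0,0],[0,0,0,0,0,0,0]]'; python3 -c "
from h import *
state(); goal(-12)"
```

```text
clock: 12.0
position: [529.5, 23.8, 150.5]
ee_rot: [0.123, 0.946, 0.045, 0.297]
force: [0.0, -0.2, -1.1]
finger_gap: 23.3
gripper_force: 59.4
t 12.0 p [529.5  23.8 150.5] z [ 0.573  0.012 -0.819] y [0.205 0.966 0.158] F [ 0.  -0.2 -1.1] T [-0.01  0.77  0.02] gap 23.3 gf 59.4 q [ 0.56  0.22 -0.75  2.34  1.49  0.22 -0.24]
shift in current tool (m) [-0.0001  0.0001  0.0001] turn [-0.003  0.     0.002] | shift if turned first [-0.0001  0.0001  0.0001]
```

```bash
python3 -m handwheel '[[0,0,0,0,0,0.08,0],[0,0,0,0,0,0.1,0],[0,0,0,0,0,0.1,0],[0,0,0,0,0,0,0]]'; python3 -c "
from h import *
state(); goal(-12,ANG+.28)"
```

```text
clock: 12.5
position: [529.6, 23.9, 150.7]
ee_rot: [0.253, 0.92, 0.086, 0.288]
force: [0.8, 1.4, -1.0]
finger_gap: 23.5
gripper_force: 59.3
t 12.5 p [529.6  23.9 150.7] z [ 0.573  0.013 -0.819] y [0.416 0.857 0.304] F [ 0.8  1.4 -1. ] T [0.18 0.65 0.13] gap 23.5 gf 59.3 q [ 0.56  0.22 -0.75  2.34  1.49  0.22 -0.52]
shift in current tool (m) [ 0.0001 -0.      0.0002] turn [-0.002  0.001  0.002] | shift if turned first [ 0.0001 -0.      0.0002]
```

```bash
python3 -m handwheel '[[0,0,0,0,0,0.1,0],[0,0,0,0,0,0.1,0],[0,0,0,0,0,0.1,0],[0,0,0,0,0,0.1,0],[0,0,0,0,0,0.1,0],[0,0,0,0,0,0.1,0]]'; python3 -c "
from h import *
state(); goal(-12,ANG+.88)"
```

```text
clock: 13.25
position: [528.9, 23.2, 150.1]
ee_rot: [0.514, 0.803, 0.167, 0.249]
force: [-4.0, -2.8, -2.5]
finger_gap: 23.5
gripper_force: 59.7
t 13.25 p [528.9  23.2 150.1] z [ 0.572  0.011 -0.82 ] y [0.743 0.416 0.524] F [-4.  -2.8 -2.5] T [-0.56  1.69 -0.29] gap 23.5 gf 59.7 q [ 0.56  0.22 -0.76  2.34  1.49  0.22 -1.12]
shift in current tool (m) [0.0003 0.001  0.0001] turn [-0.003  0.003  0.001] | shift if turned first [0.0003 0.001  0.0001]
```

```bash
cat >> h.py <<'E'
def tz():
    s=env.observe(); z=R.from_quat(s["ee_rot"]).as_matrix()[:,2]; print("T.z",round(float(np.dot(s["wrist_torque"],z)),3))
E
python3 -m handwheel '[[0,0,0,0,0,0.06,0],[0,0,0,0,0,0.06,0],[0,0,0,0,0,0.06,0],[0,0,0,0,0,0,0]]'; python3 -c "
from h import *
state(); tz(); goal(-12,ANG+1.06)"; python3 -m handwheel '[[0,0,0,0,0,0.05,0],[0,0,0,0,0,0.04,0],[0,0,0,0,0,0,0]]'; python3 -c "
from h import *
state(); tz(); goal(-12,ANG+1.15)"
```

```text
clock: 13.75
position: [528.7, 23.1, 149.9]
ee_rot: [0.584, 0.755, 0.188, 0.234]
force: [-5.7, -2.8, -1.6]
finger_gap: 23.4
gripper_force: 59.8
t 13.75 p [528.7  23.1 149.9] z [ 0.572  0.011 -0.82 ] y [0.793 0.248 0.556] F [-5.7 -2.8 -1.6] T [-0.56  1.87 -0.3 ] gap 23.4 gf 59.8 q [ 0.56  0.22 -0.76  2.34  1.49  0.22 -1.3 ]
T.z -0.049
shift in current tool (m) [0.0005 0.0012 0.0001] turn [-0.003  0.003  0.003] | shift if turned first [0.0005 0.0012 0.0001]
clock: 14.12
position: [528.6, 23.1, 149.8]
ee_rot: [0.617, 0.728, 0.198, 0.225]
force: [-5.6, -3.0, -2.7]
finger_gap: 23.3
gripper_force: 59.8
t 14.12 p [528.6  23.1 149.8] z [ 0.572  0.011 -0.82 ] y [0.809 0.16  0.566] F [-5.6 -3.  -2.7] T [-0.66  2.06 -0.36] gap 23.3 gf 59.8 q [ 0.56  0.22 -0.76  2.34  1.49  0.22 -1.39]
T.z -0.062
shift in current tool (m) [0.0006 0.0014 0.0001] turn [-0.003  0.004  0.003] | shift if turned first [0.0006 0.0014 0.0001]
```

```bash
for i in 1 2; do :; done; python3 -m handwheel '[[0,0,0,0,0,0.04,0],[0,0,0,0,0,0.04,0],[0,0,0,0,0,0,0]]'; python3 -c "
from h import *
tz(); goal(-12,ANG+1.23)"; python3 -m handwheel '[[0,0,0,0,0,0.04,0],[0,0,0,0,0,0.04,0],[0,0,0,0,0,0,0]]'; python3 -c "
from h import *
state(); tz(); goal(-12,ANG+1.31)"
```

```text
clock: 14.5
position: [528.4, 23.1, 149.7]
ee_rot: [0.645, 0.703, 0.207, 0.217]
force: [-7.0, -2.7, -1.2]
finger_gap: 23.2
gripper_force: 60.0
T.z -0.13
shift in current tool (m) [0.0007 0.0015 0.0001] turn [-0.003  0.004  0.003] | shift if turned first [0.0007 0.0015 0.0001]
clock: 14.88
position: [528.3, 23.0, 149.6]
ee_rot: [0.673, 0.677, 0.215, 0.208]
force: [-8.0, -3.7, -1.9]
finger_gap: 23.3
gripper_force: 60.3
t 14.88 p [528.3  23.  149.6] z [ 0.572  0.011 -0.821] y [0.821 0.002 0.572] F [-8.  -3.7 -1.9] T [-1.19  2.53  0.15] gap 23.3 gf 60.3 q [ 0.56  0.22 -0.76  2.34  1.49  0.22 -1.55]
T.z -0.776
shift in current tool (m) [0.0009 0.0016 0.0001] turn [-0.002  0.004  0.004] | shift if turned first [0.0009 0.0016 0.0001]
```

The torque jumped to 0.78 N m, so the cap is at its hard stop. I'll unload within the play and withdraw straight out.

```bash
python3 -m handwheel '[[0,0,0,0,0,-0.06,0],[0,0,0,0,0,-0.07,0],[0,0,-0.002,0,0,0,0],[0,0,-0.004,0,0,0,0],[0,0,-0.005,0,0,0,0],[0,0,-0.008,0,0,0,0],[0,0,-0.015,0,0,0,0],[0,0,-0.02,0,0,0,0],[0,0,-0.025,0,0,0,0],[0,0,0,0,0,0,0]]'; python3 - <<'E'
from h import *
state()
L=[]
for n in("side","top"):
    im,d=grab(n,n+"5"); u,v=proj(n,SLOT)[0].astype(int); print(n,u,v)
    L.append(cv2.resize(im[v-28:v+22,u-25:u+25,::-1],(400,400),interpolation=cv2.INTER_CUBIC))
cv2.imwrite("pics/c6.png",np.hstack(L))
E
```

```text
clock: 16.12
position: [495.5, 19.7, 196.1]
ee_rot: [0.631, 0.717, 0.198, 0.221]
force: [0.2, -0.1, -2.5]
finger_gap: 23.6
gripper_force: 59.8
t 16.12 p [495.5  19.7 196.1] z [ 0.566  0.005 -0.824] y [0.817 0.127 0.562] F [ 0.2 -0.1 -2.5] T [-0.03  0.81  0.01] gap 23.6 gf 59.8 q [ 0.97  0.04 -1.12  2.36  0.6   0.19 -0.57]
side 254 172
top 225 174
```

View pics/c6.png

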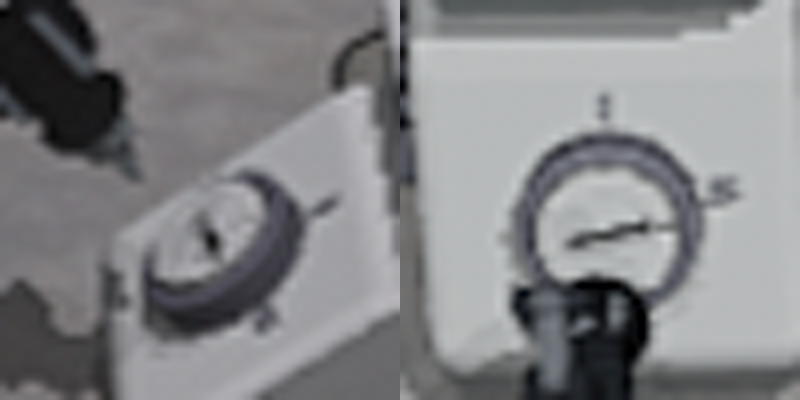

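In the top crop the cap's slot and mark, from (570,243) to (680,225), now point at the double bar. I'll measure the angle and plan the return.

```bash
python3 - <<'E'
from h import *
n_,up,rt=frame(0)
im=np.load("pics/top5.npz")["im"]; c=np.array([550,23.5,118.5])
A,B=np.meshgrid(np.arange(40,-41,-1.),np.arange(-40,41.),indexing="ij")
px=proj("top",(c+A[...,None]*up+B[...,None]*rt).reshape(-1,3)).astype(np.float32).reshape(81,81,2)
r=cv2.remap(cv2.cvtColor(im,cv2.COLOR_RGB2GRAY),px[...,0],px[...,1],cv2.INTER_LINEAR)
w=np.clip(130.-r,0,None)*((np.hypot(A,B)<22)&(A>-9)); M=np.cov(np.c_[A[w>0],B[w>0]].T,aweights=w[w>0]); v=np.linalg.eigh(M)[1][:,1]
v*=np.sign(v[1]); print("cap angle",np.degrees(np.arctan2(v[1],v[0])), "rad",np.arctan2(v[1],v[0]))
p=np.array(env.observe()["position"])
plan(np.array([490,15,235.]),toolR([0,0,-1],[np.cos(.155),np.sin(.155),0]))
E
```

```text
cap angle 77.52011787390914 rad 1.352981293433821
shift in current tool (m) [-0.0072  0.0169 -0.0357] turn [ 0.596  0.079 -0.024] | shift if turned first [-0.0042 -0.0064 -0.0394]
```

Cap angle measures 1.353 rad against the 1.35 stop, so it is locked. Now I'll bring the key upright.

```bash
python3 -m handwheel '[[0,0,-0.02,0.05,0.01,0,0],[0,0,-0.02,0.09,0.01,0,0],[0,0,0,0.12,0.01,0,0],[0,0,0,0.12,0.01,0,0],[0,0,0,0.12,0.01,0,0],[0,0,0,0.1,0.01,0,0],[0,0,0,0,0,0,0]]'; python3 - <<'E'
from h import *
state(); a=np.radians(-46)
plan(np.array([463.1,-335.6,235.]),toolR([0,0,-1],[.692,-.722,0]))
E
```

```text
clock: 17.1
position: [483.7, 10.9, 213.1]
ee_rot: [0.667, 0.744, 0.005, 0.031]
force: [-0.3, 0.0, -1.9]
finger_gap: 23.4
gripper_force: 59.8
t 17.1 p [483.7  10.9 213.1] z [ 0.052 -0.035 -0.998] y [0.993 0.109 0.048] F [-0.3  0.  -1.9] T [0.07 0.1  0.  ] gap 23.4 gf 59.8 q [ 0.86  0.34 -1.14  1.98  0.42  1.01 -0.36]
shift in current tool (m) [-0.3429 -0.0571 -0.0108] turn [0.064 0.015 0.915] | shift if turned first [-0.2546  0.2359 -0.0219]
```

```bash
python3 -m handwheel '[[0,0,-0.02,0.064,0.015,0,0],[0,0,0,0,0,0.15,0],[0,0,0,0,0,0.15,0],[0,0,0,0,0,0.15,0],[0,0,0,0,0,0.15,0],[0,0,0,0,0,0.15,0],[0,0,0,0,0,0.15,0],[-0.015,0.014,0,0,0,0,0],[-0.03,0.028,0,0,0,0,0],[-0.035,0.032,0,0,0,0,0]]'; python3 -c "
from h import *
state(); plan(np.array([463.1,-335.6,235.]),toolR([0,0,-1],[.692,-.722,0]))"
```

```text
clock: 18.35
position: [476.0, -98.8, 236.7]
ee_rot: [0.925, 0.38, -0.011, 0.012]
force: [0.6, -1.0, -2.1]
finger_gap: 23.4
gripper_force: 59.9
t 18.35 p [476.  -98.8 236.7] z [-0.011 -0.031 -0.999] y [ 0.703 -0.712  0.014] F [ 0.6 -1.  -2.1] T [ 0.02 -0.02  0.  ] gap 23.4 gf 59.9 q [ 0.91  0.27 -0.91  1.92  0.27  1.08 -0.9 ]
shift in current tool (m) [-0.1754  0.1594  0.0092] turn [0.015 0.029 0.015] | shift if turned first [-0.1732  0.162   0.0017]
```

```bash
python3 -m handwheel '[[-0.035,0.032,0,0.015,0.029,0.015,0],[-0.035,0.033,0,0,0,0,0],[-0.035,0.033,0,0,0,0,0],[-0.035,0.033,0,0,0,0,0],[-0.025,0.023,0,0,0,0,0],[-0.008,0.008,0,0,0,0,0],[0,0,0,0,0,0,0],[0,0,0,0,0,0,0]]'; python3 -c "
from h import *
state(); plan(np.array([463.1,-335.4,235.]),toolR([0,0,-1],[.692,-.722,0]))"
```

```text
clock: 19.35
position: [464.3, -332.8, 237.5]
ee_rot: [0.928, 0.373, -0.001, -0.002]
force: [-0.6, -0.4, -1.3]
finger_gap: 23.5
gripper_force: 59.9
t 19.35 p [ 464.3 -332.8  237.5] z [-0.003  0.003 -1.   ] y [ 0.692 -0.721 -0.004] F [-0.6 -0.4 -1.3] T [ 0.02 -0.01  0.06] gap 23.5 gf 59.9 q [ 1.18  0.42 -0.78  1.72  0.32  1.14 -0.5 ]
shift in current tool (m) [-0.0027  0.0011  0.0024] turn [-0.004 -0.001  0.001] | shift if turned first [-0.0027  0.0011  0.0025]
```

```bash
python3 -m handwheel '[[-0.0027,0.0011,0.02,-0.004,-0.001,0.001,0],[0,0,0.045,0,0,0,0],[0,0,0.045,0,0,0,0],[0,0,0.025,0,0,0,0],[0,0,0.007,0,0,0,0],[0,0,0,0,0,0,0]]'; python3 -c "
from h import *
state(); plan(np.array([463.1,-335.4,80.]),toolR([0,0,-1],[.692,-.722,0]))"
```

```text
clock: 20.1
position: [463.1, -336.0, 96.0]
ee_rot: [0.928, 0.372, -0.0, -0.0]
force: [0.4, -0.2, -1.0]
finger_gap: 23.6
gripper_force: 59.9
t 20.1 p [ 463.1 -336.    96. ] z [-0.     0.001 -1.   ] y [ 0.691 -0.723 -0.001] F [ 0.4 -0.2 -1. ] T [-0.01 -0.05 -0.  ] gap 23.6 gf 59.9 q [ 1.1   0.59 -0.69  1.84  0.47  0.89 -0.62]
shift in current tool (m) [ 0.0004 -0.0005  0.016 ] turn [-0.001 -0.    -0.001] | shift if turned first [ 0.0004 -0.0005  0.016 ]
```

```bash
python3 -m handwheel '[[0.0003,-0.0003,0.006,0,0,0,0],[0,0,0.006,0,0,0,0],[0,0,0.005,0,0,0,0],[0,0,0.003,0,0,0,0],[0,0,0.002,0,0,0,0],[0,0,0.002,0,0,0,0],[0,0,0,0,0,0,0]]'; python3 -c "
from h import *
state()"
```

```text
clock: 20.98
position: [462.6, -336.0, 71.3]
ee_rot: [0.928, 0.372, -0.0, -0.001]
force: [0.8, 0.4, -2.6]
finger_gap: 23.5
gripper_force: 59.9
t 20.98 p [ 462.6 -336.    71.3] z [-0.001  0.001 -1.   ] y [ 0.691 -0.723 -0.001] F [ 0.8  0.4 -2.6] T [-0.02  0.04  0.03] gap 23.5 gf 59.9 q [ 1.08  0.62 -0.66  1.85  0.5   0.84 -0.64]
```

Neck at the mouth with no force. I'll continue down.

```bash
python3 -m handwheel '[[0,0,0.0015,0,0,0,0],[0,0,0.0015,0,0,0,0],[0,0,0.0015,0,0,0,0],[0,0,0,0,0,0,0]]'; python3 -c "
from h import *
state()"
```

```text
clock: 21.48
position: [462.6, -335.9, 66.7]
ee_rot: [0.928, 0.372, -0.0, -0.001]
force: [-0.0, -0.5, -2.5]
finger_gap: 23.3
gripper_force: 59.9
t 21.48 p [ 462.6 -335.9   66.7] z [-0.001  0.001 -1.   ] y [ 0.691 -0.723 -0.001] F [-0.  -0.5 -2.5] T [ 0.08 -0.01 -0.05] gap 23.3 gf 59.9 q [ 1.08  0.63 -0.66  1.85  0.5   0.84 -0.64]
```

```bash
python3 -m handwheel '[[0,0,0.002,0,0,0,0],[0,0,0.002,0,0,0,0],[0,0,0.002,0,0,0,0],[0,0,0.002,0,0,0,0],[0,0,0.001,0,0,0,0],[0,0,0,0,0,0,0]]'; python3 -c "
from h import *
state()"
```

```text
clock: 22.22
position: [462.6, -335.9, 57.7]
ee_rot: [0.928, 0.372, -0.0, -0.001]
force: [-0.0, 1.4, -1.7]
finger_gap: 23.3
gripper_force: 59.9
t 22.23 p [ 462.6 -335.9   57.7] z [-0.001  0.001 -1.   ] y [ 0.691 -0.723 -0.001] F [-0.   1.4 -1.7] T [ 0.27 -0.05  0.02] gap 23.3 gf 59.9 q [ 1.07  0.64 -0.65  1.86  0.51  0.82 -0.65]
```

```bash
python3 -m handwheel '[[0,0,0.001,0,0,0,0],[0,0,0.0008,0,0,0,0],[0,0,0,0,0,0,0]]'; python3 -c "
from h import *
state()"; python3 -m handwheel '[[0,0,0.0005,0,0,0,0],[0,0,0.0005,0,0,0,0],[0,0,0,0,0,0,0]]'; python3 -c "
from h import *
state()"
```

```text
clock: 22.6
position: [462.7, -335.9, 56.0]
ee_rot: [0.928, 0.372, -0.0, -0.001]
force: [0.1, 1.3, -0.7]
finger_gap: 23.2
gripper_force: 60.0
t 22.6 p [ 462.7 -335.9   56. ] z [-0.001  0.001 -1.   ] y [ 0.691 -0.723 -0.001] F [ 0.1  1.3 -0.7] T [ 0.49 -0.05  0.  ] gap 23.2 gf 60.0 q [ 1.07  0.64 -0.65  1.86  0.52  0.82 -0.65]
clock: 22.98
position: [462.7, -335.9, 55.9]
ee_rot: [0.928, 0.372, -0.0, -0.0]
force: [-7.4, 5.7, 19.4]
finger_gap: 23.6
gripper_force: 62.8
t 22.98 p [ 462.7 -335.9   55.9] z [-0.001  0.    -1.   ] y [ 0.691 -0.723 -0.001] F [-7.4  5.7 19.4] T [ 1.33  1.58 -0.03] gap 23.6 gf 62.8 q [ 1.07  0.64 -0.65  1.86  0.52  0.82 -0.65]
```

The key is seated: z is 55.9 as at the grasp, with 19 N of contact. I'll release and rise.

```bash
python3 -m handwheel '[[0,0,-0.0006,0,0,0,0],[0,0,0,0,0,0,0.4],[0,0,0,0,0,0,0.6],[0,0,0,0,0,0,0.6],[0,0,-0.02,0,0,0,0.6],[0,0,-0.04,0,0,0,0.6],[0,0,-0.05,0,0,0,0.6],[0,0,-0.05,0,0,0,0.6],[0,0,-0.03,0,0,0,0.6]]'; python3 -m handwheel '[[-0.03,0.04,0,0,0,0,0.6],[-0.03,0.04,0,0,0,0,0.6],[0,0.055,-0.02,0,0,0,0.6],[0,0.055,-0.02,0,0,0,0.6],[0,0,0,0,0,0,0.6]]'; python3 - <<'E'
from h import *
state(); L=[]
for n in("side","top"):
    im,d=grab(n,n+"6"); u,v=proj(n,[463,-335,60])[0].astype(int)
    X=cloud(n,d); m=(np.hypot(X[...,0]-463,X[...,1]+336)<32)&(X[...,2]>83)&(X[...,2]<110); print(n,m.sum(),X[m].mean(0).round(1),np.median(X[m][:,2]).round(1))
    L.append(cv2.resize(im[:,:,::-1],(400,300),interpolation=cv2.INTER_AREA)); L.append(cv2.resize(im[v-25:v+25,u-25:u+25,::-1],(400,300),interpolation=cv2.INTER_CUBIC))
cv2.imwrite("pics/c7.png",np.vstack([np.hstack(L[:2]),np.hstack(L[2:])]))
E
```

```text
clock: 24.1
position: [463.3, -336.0, 249.5]
ee_rot: [0.928, 0.372, 0.0, 0.001]
force: [-0.1, -0.2, 0.1]
finger_gap: 51.1
gripper_force: 0.0
clock: 24.72
position: [552.6, -516.8, 287.0]
ee_rot: [0.928, 0.372, 0.001, 0.0]
force: [-0.6, 0.6, 0.4]
finger_gap: 51.0
gripper_force: 0.0
t 24.73 p [ 552.6 -516.8  287. ] z [ 0.003  0.001 -1.   ] y [ 0.69  -0.724  0.001] F [-0.6  0.6  0.4] T [0.1  0.01 0.01] gap 51.0 gf 0.0 q [ 1.08  0.72 -0.69  1.13  0.43  1.43 -0.35]
side 80 [ 466.4 -338.4   91.3] 92.1
top 62 [ 461.8 -333.7   92.5] 92.9
```

View pics/c7.png

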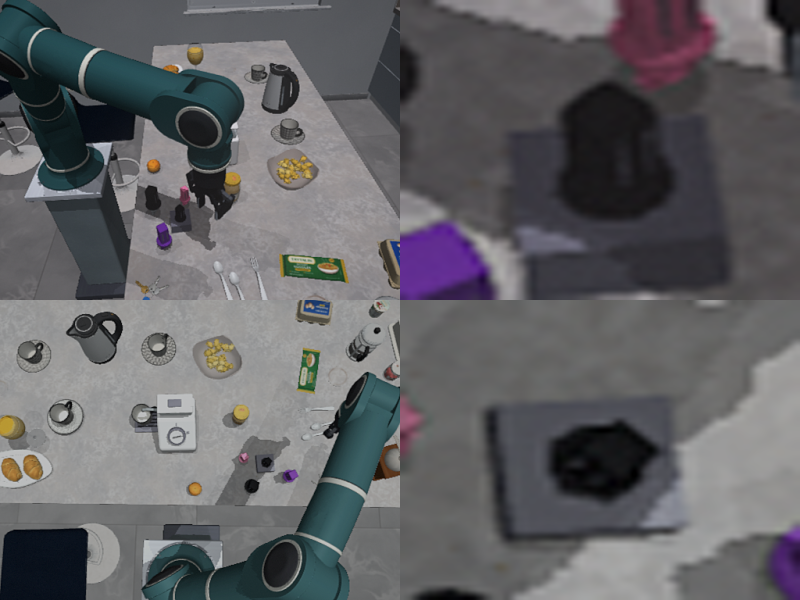

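The key stands upright, flange on the stand's top and at its original height. The cap is still at the double bar, and the jar, cup and mandarin have not moved.

```bash
python3 -c "
from workcell import env
print(env.close_job())"
```

```text
the job is handed in; nothing more can be done
None
```

The cap is turned to its stop (measured 1.35 rad), the key is released and fully seated upright in its stand, the cup, jar and mandarin were left alone, and the job was handed in at about 25 s.

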